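# Clamp the bottle in the shaker and hold the dead-man lever level

## Task

Clamp the bottle in the bottle shaker: turn the crank clockwise (seen from above) until the jaw has pushed the bottle home into the V-shaped stop and its sprung pad is pressed back about half of its spring travel, never all the way. Only then let go of the crank, press the spring-loaded dead-man lever down with the fingers until it is level, and keep holding it level without ever pressing it right down: your program finishes while the fingers are still holding the lever there. The bottle stays upright, and the timer, the roll of tape and the loose beaker are left alone.

Things in the scene. Friction and masses are not known exactly. Their poses are not given: they have to be found in the camera images.
- shaker: fixed bottle shaker, left or right of the lever: white platform 140 (x) x 250 (y) mm; origin: centre of its underside. Mat under the bottle at z = 30 mm. Aluminium V stop (top at 76 mm) at its +y end, open to -y: a bottle fully home in it has its axis at x = 0, y = 34 mm. The jaw slides along +y. Grey gear housing with the crank (axis at x = 0, y = -100 mm) at the -y end
- crank_axis (a point): point on the upright axis of the crank, at the height at which to grip the knob (115 mm above the bench)
- crank_grip (a point): middle of the crank's black upright knob (20 mm diameter, free along z from 92 to 138 mm above the bench, spins freely on its pin), 38 mm from the crank axis. The steel crank arm under it has its top at 92 mm
- crank (a joint): turn of the crank in rad, grows clockwise seen from above; one turn (6.28) moves the jaw 20 mm towards the stop. Starts between 0 and 2.5 and needs about 1.5 to 2 turns; takes about 2 to 3 N at the knob and stays where it is left
- pad (a joint): how far the sprung pad is pushed back into the jaw, m: 0 free, 0.008 half, 0.016 bottomed; 700 N/m. A dark rubber plate 56 mm wide, 36 mm tall on two steel pins, 16 mm in front of the aluminium jaw block when free. Goes back no more than 4 mm while the bottle still slides on the mat, further once the bottle is home
- pad_face (a point): middle of the pad's front face, which meets the bottle
- bottle: the screw-capped round bottle to be clamped, 56 mm diameter, 106 mm tall, 0.1 to 0.21 kg; origin at the centre of its underside, z up. Stands loose on the shaker's mat between jaw and stop, 4 to 16 mm short of the stop
- lever_base: grey pedestal of the dead-man lever, 150 (x) x 80 (y) x 28 mm, fixed to the bench; origin: centre of its underside; the lever's handle points to its -x. Two white cheek plates at the hinge have straight level top edges (86 mm above the bench): the lever's top is flush and parallel with them when it is level
- lever_hinge (a point): point on the lever's hinge axis (along y of lever_base), 78 mm above the bench
- lever_grip (a point): middle of the top of the lever's black handle (55 mm long, 40 mm wide, 16 mm thick), 105 mm from the hinge; 131 mm above the bench at rest, 86 mm when the lever is level. Press here from above
- lever (a joint): how far the lever is pressed, in rad: 0 = at rest, raised 26 degrees; 0.45 = level; 0.80 = right down on its stop. Springs back when let go; about 2 N at the handle to start it, 7 N when level
- timer: bystander: small white timer, 35 x 62 x 62 mm, origin at the centre of its underside
- tape: bystander: roll of tape lying flat, 63 mm diameter, 19 mm high, origin at the centre of its underside
- beaker: bystander: empty glass beaker 57 mm diameter, 70 mm tall, standing loose on the bench behind the work, origin at the centre of its underside

How it is judged (in metres and radians):
On the way, in this order (a step that is already met when the one before it is completed fails the run):
1. the bottle is clamped home in the V stop, the pad pressed back about half (value of joint pad between 0.004 and 0.014 m and y of bottle in the frame of shaker above 0.028 m and x of bottle in the frame of shaker between -0.006 and 0.006 m and angle between bottle's own z axis and vertical below 0.1 rad), for 0.2 s.
2. the lever is pressed level by the fingers (value of joint lever between 0.33 and 0.57 rad and contact force between the fingers and lever_base above 3 N), for 0.5 s.
At the end, for the whole second after the job is handed in: The fingers still hold the lever level (0.33 to 0.57 rad, that is within 7 degrees) with more than 3 N; the bottle stands upright (within 0.1 rad) home in the V stop (axis within 6 mm along and 6 mm across), with the jaw's sprung pad pressed back 4 to 14 mm (all of step 1 and all of step 2); the arm keeps its last pose, push and grip.
It fails at once if the jaw's pad bottomed out (bottle over-clamped) (value of joint pad above 0.0155 m).
It fails at once if the lever pressed before the bottle was clamped (value of joint lever above 0.25 rad and value of joint pad below 0.003 m).
It fails at once if the lever pressed right down (value of joint lever above 0.72 rad).
It fails at once if the bottle tipped (angle between bottle's own z axis and vertical above 0.35 rad).
It fails at once if a bystander disturbed (distance of any of timer, tape, beaker from where it was at the start of the episode above 0.03 m).
It also fails if it takes over 59 s, if anything falls off the work surface, if the arm or the gripper's body presses on something with over 40 N, if the wrist force passes 120 N, or if a joint passes its speed limit or range.

## Robot

A 6-joint arm with a two-finger parallel gripper is mounted at the origin on a cart in front of the work surface, level with it; the furniture and walls round the work are solid. World frame = base frame: x ahead of the robot, y to its left, z up, the work surface at z = 0. Lengths are in m, angles in degrees, forces in N, time in s.
With the tool pointing down it reaches from about 0.25 to 0.725 m from the base axis. Payload 9.7 kg.
Tool frame: the origin (TCP) lies on the mounting face of the last link; the fingertips stand 173 mm ahead of it and the grasp point (between the pads) lies 155 mm ahead of it; z points along the fingers, y is the line along which they close (so a half turn about z gives the same grasp; the last joint's range is limited). The gripper opens to 85 mm and grips with 20 to 120 N. Pads are 22 mm wide; open, the fingers measure 114 mm over their backs; the gripper's body (76 mm by 85 mm) begins 54 mm behind the grasp point. The pads swing forward as they close: fully open they stand 13 mm farther back than shut.
Start: joints at [-77.349, 4.979, 10.078, 95.1, 0, 90], TCP at [0.12, -0.537, 0.405] pointing down, gripper open.
Joint ranges: [-179.16, 179.16], [-48.56, 103.87], [-65.8, 70.77], [-126.05, 130.52], [-82.76, 87.17], [-180, 180]. Speed limits (degrees/s): [127.2, 127.2, 147.25, 180, 180, 180].

## Interface

Orientations are given as [roll, pitch, yaw] about the fixed x, y, z axes, in that order (R = Rz(yaw) Ry(pitch) Rx(roll)).
In Python, from workcell import bot, camera, camera_model, outline_of, pinpoint gives the robot as it stands.
- The arm moves only by the tool move_arm, never from a script. Its arguments are lists of equal length, an entry for each row: "jaw": the closure, from 0 (fully open) to 1 (shut); "delta_pos": the shift along the world's x, y, z in m, a list of three; "yaw": the turn about the world's z in rad. In form: {"jaw": [jaw, ...], "delta_pos": [[dx, dy, dz], ...], "yaw": [yaw, ...]}. A call has 1 to 10 rows; each row shifts and turns the commanded pose from where the row before left it; what a row does not reach is not made up. A row lasts 1/12 s, in which the tool goes at most 41.7 mm and 7.16 degrees, less where a joint would pass 70% of its speed; a pose out of reach is approached as far as the arm can. A call with a gripper value outside its range is refused whole. The fingers move at their own pace and stop on an object; "force" is the grip in N (left out, the last holds). Time passes only in rows, so rows that do not move let the fingers close. It gives the time, the measured TCP pose, the force, the opening and the grip force at its end, in the units of the state.
- bot.get_obs(): the state, without advancing time (a new reading comes with each control period).
- camera(name): name is "scene" or "top" or "wrist"; returns the picture (480x640x3 uint8, red, green, blue); there is no depth.
- camera_model(name): a dict with "fx", "fy", "cx", "cy" (pixels), "R" (3x3) and "t" (3): a world point X has camera coordinates R X + t. Camera axes: x right, y down, z forward; pixel columns grow to the right and rows downward; lengths in m; the calibration is good to about 2 mm. A picture is of the moment at which its call begins: read the wrist's pose just before it. camera_model takes no time and is no camera call; for the wrist camera it gives the pose at the moment of the call.
- bot.job_done(): hands the job in; it is judged then, once.
Trained networks look in the newest picture that a camera, given by its name, has taken for a name from the list of things; names that differ only in an ending like _2 or _b are one class to them, and where a whole thing is asked for, a point or a joint stands for the part that bears it (a point fixed in the world has none). Each returns a list of dicts, best first, with "confidence" (0 to 1); they miss things now and then, are a little off and sometimes report something else, mostly with a low value. They report only what shows in the picture. A call takes as long as a camera call.
- outline_of(camera, thing): "mask" (480x640 bool, what is visible of it) and "xy" ([column, row] in pixels, amid what is visible of it).
- pinpoint(camera, thing): "xy" ([column, row] in pixels: a listed point, or the origin of a listed thing).
The state is a dict: "time": time; "q": joint angles; "qd": joint speeds; "joint_efforts": joint torques, N m; "ee_pos": TCP position; "tcp_rot": TCP orientation; "wrist_force": force on the tool from outside, world axes, zero at the start; "torque": the same for the moment, N m; "opening": finger opening in m; "grasp_force": force on a finger pad.
Only numpy, scipy, OpenCV 4.12 (cv2) and the standard library are available. Lean on these libraries where they do the work, as an engineer would, in place of code of your own. Each camera call takes 0.05 s, during which the arm holds its last target. There are 200 camera calls.

## Working session

There is one attempt and no reset: what is moved stays moved. The work goes in short steps, Python scripts to look and compute and a tool call to move; the robot and the scene stay as the last step left them, time stands still between calls to the robot, and variables do not carry over. Pictures are saved under pics/ and viewed, at most 10 in all, crops included, and the job is handed in when it is done.

Besides the shell and the picture viewer there is one more tool, called after "Request:" as a command line: name --pt "numbers of a row" for each row, then --argument value for the rest. move_arm: Moves the arm, as the interface text tells. Its arguments: {"type":"object","properties":{"jaw":{"type":"array"},"delta_pos":{"type":"array"},"yaw":{"type":"array"},"force":{"type":"number"}},"required":["jaw","delta_pos","yaw"]}

```bash
mkdir -p pics; ls; cat > h.py <<'E'
import numpy as np, cv2
from workcell import bot, camera, camera_model, outline_of, pinpoint
def ray(m,xy):
    R=np.array(m["R"]);t=np.array(m["t"])
    d=R.T@np.array([(xy[0]-m["cx"])/m["fx"],(xy[1]-m["cy"])/m["fy"],1]);return -R.T@t,d
def atz(m,xy,z):
    c,d=ray(m,xy);return c+d*(z-c[2])/d[2]
def tri(rs):
    A=np.zeros((3,3));b=np.zeros(3)
    for c,d in rs:
        d=d/np.linalg.norm(d);P=np.eye(3)-np.outer(d,d);A+=P;b+=P@c
    return np.linalg.solve(A,b)
def proj(m,X):
    p=np.array(m["R"])@X+np.array(m["t"]);return [m["fx"]*p[0]/p[2]+m["cx"],m["fy"]*p[1]/p[2]+m["cy"]]
def save(im,n): cv2.imwrite("pics/"+n+".png",im[:,:,::-1])
E
python3 - <<'E'
from h import *
T=["shaker","crank_axis","crank_grip","pad_face","bottle","lever_base","lever_hinge","lever_grip","timer","tape","beaker"]
for c in ["scene","top"]:
    save(camera(c),c+"0")
M={c:camera_model(c) for c in ["scene","top"]}
Z=dict(shaker=0,crank_axis=.115,crank_grip=.115,bottle=.03,lever_base=0,lever_hinge=.078,lever_grip=.131,timer=0,tape=0,beaker=0)
for t in T:
    rs=[]
    for c in M:
        p=pinpoint(c,t)
        if p:
            p=p[0];rs.append(ray(M[c],p["xy"]))
            print(t,c,np.round(p["xy"]),round(p["confidence"],2),np.round(atz(M[c],p["xy"],Z[t]),3) if t in Z else "")
    if len(rs)==2: print("   tri",np.round(tri(rs),3))
print(bot.get_obs())
E
```

```text
pics
shaker scene [337. 271.] 0.58 [ 0.563 -0.203  0.   ]
shaker top [386. 240.] 0.72 [ 0.559 -0.201  0.   ]
   tri [ 0.561 -0.201  0.002]
crank_axis scene [353. 220.] 0.67 [ 0.562 -0.294  0.115]
crank_axis top [435. 228.] 0.61 [ 0.574 -0.297  0.115]
   tri [ 0.57  -0.3    0.111]
crank_grip scene [350. 221.] 0.46 [ 0.567 -0.28   0.115]
crank_grip top [421. 231.] 0.81 [ 0.567 -0.267  0.115]
   tri [ 0.564 -0.267  0.121]
pad_face scene [344. 252.] 0.42 
pad_face top [395. 238.] 0.54 
   tri [ 0.555 -0.217  0.054]
bottle scene [334. 264.] 0.93 [ 0.562 -0.181  0.03 ]
bottle top [372. 239.] 0.62 [ 0.559 -0.165  0.03 ]
   tri [ 0.557 -0.165  0.039]
lever_base scene [280. 356.] 0.7 [0.507 0.205 0.   ]
lever_base top [217. 266.] 0.92 [0.503 0.207 0.   ]
   tri [0.504 0.207 0.002]
lever_hinge scene [253. 321.] 0.55 [0.564 0.218 0.078]
lever_hinge top [204. 240.] 0.92 [0.561 0.218 0.078]
   tri [0.562 0.218 0.078]
lever_grip scene [301. 311.] 0.89 [0.456 0.212 0.131]
lever_grip top [213. 279.] 0.9 [0.472 0.185 0.131]
   tri [0.47  0.188 0.114]
timer scene [212. 327.] 0.56 [0.693 0.183 0.   ]
t
[... 307 characters left out ...]
tri [ 0.72  -0.214  0.01 ]
{'time': 1.2, 'q': array([-7.73502291e+01,  4.97917422e+00,  1.00791736e+01,  9.50989338e+01,
        4.40536612e-05,  9.00010162e+01]), 'qd': array([-0.05941985,  0.00781081,  0.01541309, -0.09789077,  0.01741189,
        0.05065344]), 'joint_efforts': array([-5.35460367e-04, -5.20100534e+01,  4.64856648e+01,  1.76842834e-03,
        7.18819888e-05, -7.09901215e-06]), 'ee_pos': array([ 0.12044591, -0.53665347,  0.40469011]), 'tcp_rot': array([ 1.79998934e+02, -4.40725617e-05,  1.26487547e+01]), 'wrist_force': array([ 0.25165021, -0.33717076, -0.80997164]), 'torque': array([-0.01306321,  0.00863879,  0.00815481]), 'grasp_force': 0.0, 'opening': 0.08541493960066805}
```

View pics/top0.png

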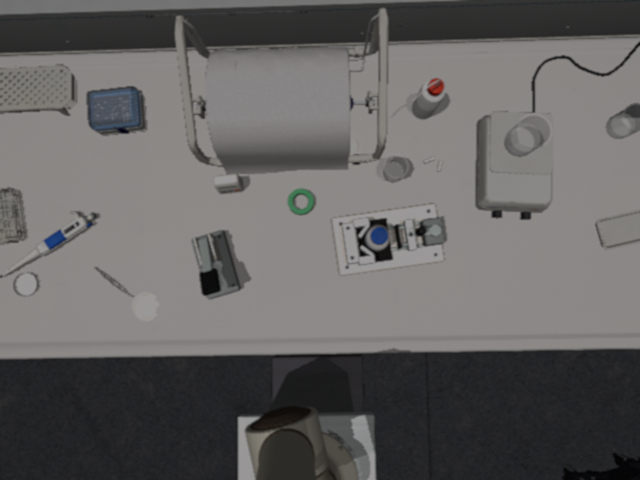

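View pics/scene0.png

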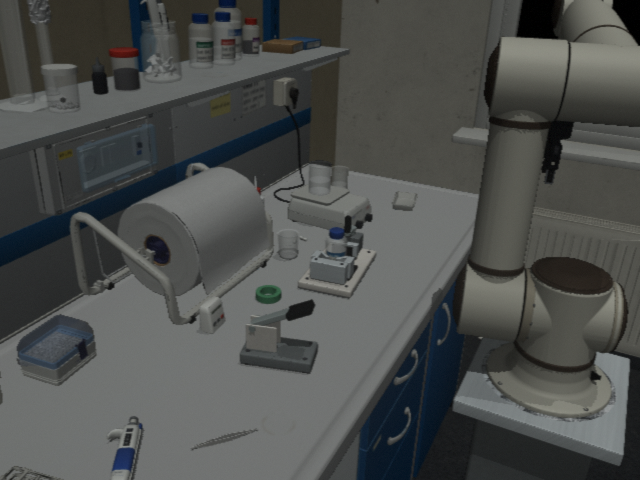

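The top view shows the shaker at px (388,238), slightly turned, with the crank to the right. The lever is at (215,265), the tape at (301,203), the timer at (229,184) and the beaker at (395,168). The scene view agrees. I'll move above the shaker to look closer.

Request:
move_arm --jaw '[0,0,0,0,0,0,0,0,0,0]' --pt "0.027 0.02 0" --pt "0.027 0.02 0" --pt "0.027 0.02 0" --pt "0.027 0.02 0" --pt "0.027 0.02 0" --pt "0.027 0.02 0" --pt "0.027 0.02 0" --pt "0.027 0.02 0" --pt "0.027 0.02 0" --pt "0.027 0.02 0" --yaw '[0.12,0.12,0.12,0.12,0.12,0.12,0.12,0.12,0.12,0.12]' --force 30

```text
time: 2.03
ee_pos: [0.3915, -0.3354, 0.4049]
tcp_rot: [180.0, 0.0, 81.7]
wrist_force: [0.3, -0.0, -0.4]
opening: 0.0855
grasp_force: 0.0
```

Request:
move_arm --jaw '[0,0,0,0.4,0.4]' --pt "0.027 0.02 0" --pt "0.027 0.02 0" --pt "0.027 0.02 0" --pt "0.027 0.02 0" --pt "0 0 0" --yaw '[0.12,0.12,0.03,0,0]'

```text
time: 2.45
ee_pos: [0.5019, -0.2536, 0.4038]
tcp_rot: [180.0, -0.1, 97.1]
wrist_force: [1.2, -0.2, -0.3]
opening: 0.0641
grasp_force: 0.0
```

```bash
cat > look.py <<'E'
from h import *
import sys
n=sys.argv[1]; m=camera_model("wrist"); im=camera("wrist"); save(im,n)
o=bot.get_obs();print(o["time"],np.round(o["ee_pos"],4),np.round(o["tcp_rot"],2),np.round(o["q"],1),o["opening"],np.round(o["wrist_force"],1))
c,d=ray(m,[320,240]);print("cam",np.round(c,3),np.round(d,2))
Z=dict(shaker=0,crank_axis=.115,crank_grip=.115,pad_face=.055,bottle=.03,lever_base=0,lever_hinge=.078,lever_grip=.131)
for t in sys.argv[2:]:
    for p in pinpoint("wrist",t)[:2]: print(t,np.round(p["xy"]),round(p["confidence"],2),np.round(atz(m,p["xy"],Z[t]),4))
E
python3 look.py w1 shaker crank_axis crank_grip pad_face bottle
```

```text
2.5 [ 0.5003 -0.2549  0.404 ] [-1.7997e+02 -4.0000e-02  9.7080e+01] [-27.    6.6  11.8  95.2   0.   55.9] 0.056682158491628026 [ 0.2 -1.   0.8]
cam [ 0.493 -0.182  0.374] [ 0.03 -0.28 -0.96]
shaker [383. 160.] 0.91 [ 0.5564 -0.2012  0.    ]
crank_axis [400. 304.] 0.98 [ 0.5681 -0.3004  0.115 ]
crank_grip [405. 258.] 0.64 [ 0.5648 -0.2631  0.115 ]
crank_grip [394. 184.] 0.38 [ 0.5471 -0.2111  0.115 ]
pad_face [396. 184.] 0.6 [ 0.5608 -0.2176  0.055 ]
bottle [395. 130.] 0.74 [ 0.5571 -0.1732  0.03  ]
```

View pics/w1.png

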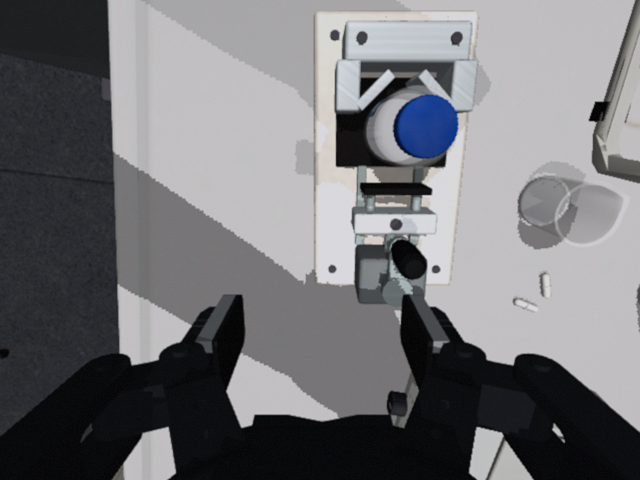

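The wrist view shows the bottle cap at (425,126), the pad at (396,188) with a gap in front of it, the knob at (408,258) and the crank axis at (400,304). The shaker yaw is about 6.7°, so the tool is already aligned. Next I'll descend over the knob.

Request:
move_arm --jaw '[0.4,0.4,0.4,0.4,0.4,0.4,0.4]' --pt "0.033 -0.003 -0.015" --pt "0.033 -0.003 -0.03" --pt "0 0 -0.03" --pt "0 0 -0.02" --pt "0 0 0" --pt "0 0 0" --pt "0 0 0" --yaw '[0,0,0,0,0,0,0]'

```text
time: 3.33
ee_pos: [0.5618, -0.2631, 0.3139]
tcp_rot: [179.9, 0.1, 96.8]
wrist_force: [-0.1, 0.0, 0.5]
opening: 0.0514
grasp_force: 0.0
```

```bash
python3 look.py w2 crank_axis crank_grip; python3 look.py w2b crank_grip
```

```text
3.3833 [ 0.562  -0.263   0.3143] [1.7984e+02 1.0000e-01 9.6830e+01] [-25.1  13.7  10.   86.1   0.   58.1] 0.051395431427333264 [0.4 0.4 0.8]
cam [ 0.553 -0.192  0.283] [ 0.03 -0.28 -0.96]
crank_axis [329. 353.] 0.87 [ 0.57  -0.301  0.115]
crank_grip [332. 286.] 0.59 [ 0.5669 -0.2638  0.115 ]
3.5333 [ 0.5622 -0.2627  0.3137] [1.7986e+02 9.0000e-02 9.6860e+01] [-25.   13.7   9.9  86.   -0.   58.1] 0.05168931052270941 [-0.8 -0.3  0.1]
cam [ 0.553 -0.191  0.284] [ 0.03 -0.28 -0.96]
crank_grip [330. 286.] 0.75 [ 0.5666 -0.2637  0.115 ]
```

View pics/w2.png

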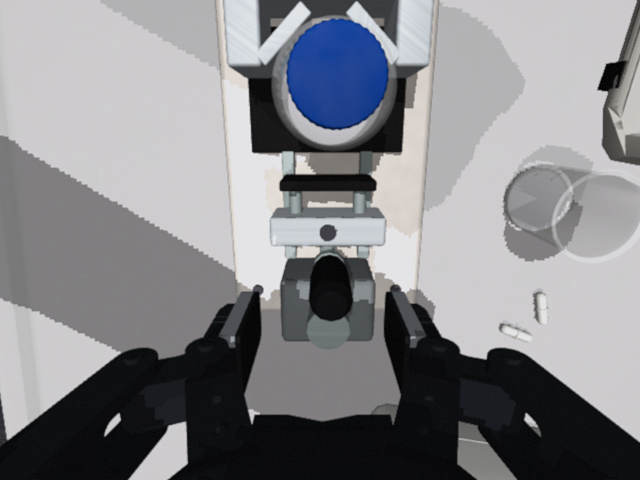

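The knob stands at (331,290), between and ahead of the fingers, with the crank axis at (329,353). I'll descend and grip.

Request:
move_arm --jaw '[0.4,0.4,0.4,0.9,0.9,0.9,0.9,0.9]' --pt "0.0045 -0.001 -0.015" --pt "0 0 -0.015" --pt "0 0 -0.013" --pt "0 0 0" --pt "0 0 0" --pt "0 0 0" --pt "0 0 0" --pt "0 0 0" --yaw '[0,0,0,0,0,0,0,0]' --force 25

```text
time: 4.25
ee_pos: [0.5667, -0.2635, 0.2694]
tcp_rot: [180.0, 0.0, 96.9]
wrist_force: [-1.1, 0.0, -0.3]
opening: 0.0195
grasp_force: 24.9
```

```bash
python3 look.py w3 ; python3 - <<'E'
import numpy as np
# clockwise offsets, 20 deg steps from phi0=95
a=np.radians(95-20*np.arange(0,28));p=.038*np.c_[np.cos(a),np.sin(a)]
print(np.round(np.diff(p,axis=0),4).tolist())
E
```

```text
4.3 [ 0.5667 -0.2634  0.2694] [1.7998e+02 1.0000e-02 9.6870e+01] [-24.9  14.7   6.2  81.5   0.   58.2] 0.019784356432877747 [-1.4  0.3  0.3]
cam [ 0.558 -0.192  0.239] [ 0.03 -0.28 -0.96]
[[0.0131, -0.0012], [0.012, -0.0056], [0.0093, -0.0093], [0.0056, -0.012], [0.0012, -0.0131], [-0.0034, -0.0127], [-0.0076, -0.0108], [-0.0108, -0.0076], [-0.0127, -0.0034], [-0.0131, 0.0012], [-0.012, 0.0056], [-0.0093, 0.0093], [-0.0056, 0.012], [-0.0012, 0.0131], [0.0034, 0.0127], [0.0076, 0.0108], [0.0108, 0.0076], [0.0127, 0.0034], [0.0131, -0.0012], [0.012, -0.0056], [0.0093, -0.0093], [0.0056, -0.012], [0.0012, -0.0131], [-0.0034, -0.0127], [-0.0076, -0.0108], [-0.0108, -0.0076], [-0.0127, -0.0034]]
```

Request:
move_arm --jaw '[0.9,0.9,0.9,0.9,0.9]' --pt "0.013 -0.001 0" --pt "0.012 -0.0058 0" --pt "0.0094 -0.0093 0" --pt "0.0056 -0.012 0" --pt "0 0 0" --yaw '[0,0,0,0,0]'

```text
time: 4.72
ee_pos: [0.6073, -0.2931, 0.2693]
tcp_rot: [180.0, 0.1, 96.8]
wrist_force: [-1.1, -1.0, 0.8]
opening: 0.0197
grasp_force: 25.2
```

Request:
move_arm --jaw '[0.9,0.9,0.9,0.9,0.9,0.9,0.9,0.9,0.9,0.9]' --pt "0.0012 -0.0131 0" --pt "-0.0034 -0.0127 0" --pt "-0.0076 -0.0108 0" --pt "-0.0108 -0.0076 0" --pt "-0.0127 -0.0034 0" --pt "-0.0131 0.0012 0" --pt "-0.012 0.0056 0" --pt "-0.0093 0.0093 0" --pt "-0.0056 0.012 0" --pt "0 0 0" --yaw '[0,0,0,0,0,0,0,0,0,0]'

```text
time: 5.55
ee_pos: [0.5328, -0.3104, 0.2693]
tcp_rot: [179.8, -0.0, 96.9]
wrist_force: [3.4, 2.2, -0.3]
opening: 0.0193
grasp_force: 25.6
```

Request:
move_arm --jaw '[0.9,0.9,0.9,0.9,0.9,0.9,0.9,0.9]' --pt "-0.0012 0.0131 0" --pt "0.0034 0.0127 0" --pt "0.0076 0.0108 0" --pt "0.0108 0.0076 0" --pt "0.0127 0.0034 0" --pt "0.0131 -0.0012 0" --pt "0 0 0" --pt "0 0 0" --yaw '[0,0,0,0,0,0,0,0]'

```text
time: 6.22
ee_pos: [0.5813, -0.2645, 0.2692]
tcp_rot: [180.0, 0.1, 96.9]
wrist_force: [0.7, -3.8, 5.2]
opening: 0.0192
grasp_force: 26.3
```

```bash
python3 look.py w4 pad_face bottle shaker
```

```text
6.2667 [ 0.5811 -0.2644  0.2692] [1.7997e+02 9.0000e-02 9.6910e+01] [-24.5  16.5   8.4  81.8  -0.1  58.6] 0.019096471779508156 [-0.5 -4.7  3.4]
cam [ 0.572 -0.193  0.239] [ 0.03 -0.28 -0.96]
bottle [296.  82.] 0.64 [ 0.5562 -0.1707  0.03  ]
shaker [299. 141.] 0.93 [ 0.5591 -0.2011  0.    ]
```

View pics/w4.png

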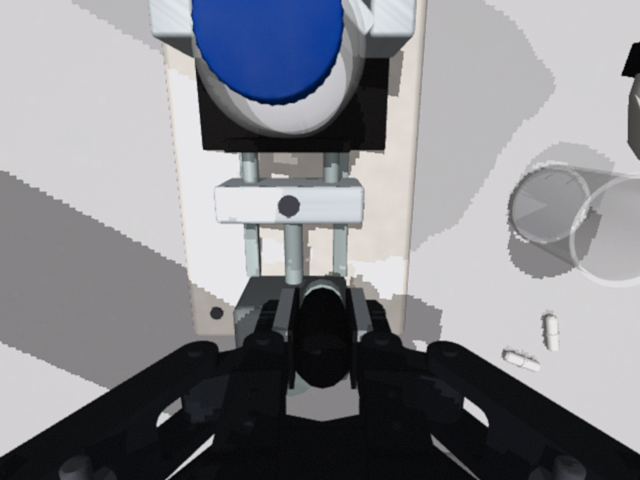

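The jaw block is at (288,203), close to the bottle. The pad blends into the black mat around (295,140), so I'll brighten a crop.

```bash
python3 - <<'E'
from h import *
im=cv2.imread("pics/w4.png")[60:230,150:430].astype(float)
im=np.clip(255*(im/255)**.35,0,255).astype(np.uint8)
cv2.imwrite("pics/w4c.png",cv2.resize(im,None,fx=2.8,fy=2.8,interpolation=cv2.INTER_CUBIC))
E
```

```text
(no output)
```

View pics/w4c.png

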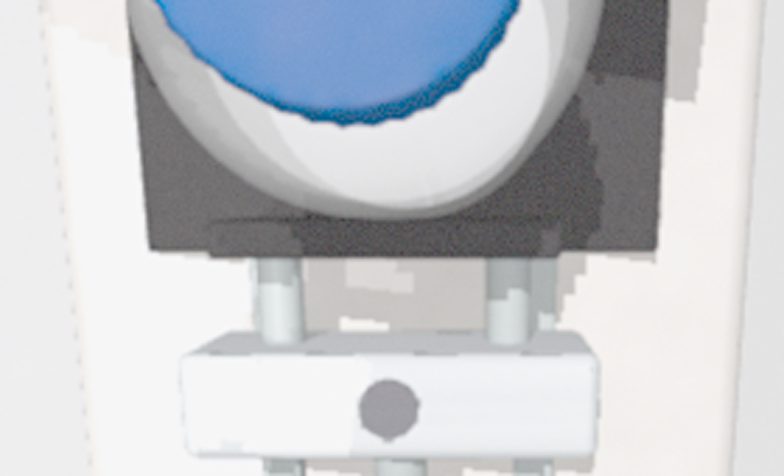

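```bash
cat > an.py <<'E'
from h import *
m=camera_model("wrist"); R=np.array(m["R"]);C=-R.T@np.array(m["t"]); now=bot.get_obs()["ee_pos"]
P={"w2":[.562,-.2629,.3142],"w4":[.5812,-.2644,.2692]}
def mod(n):
    q=dict(m);q["t"]=-R@(C+np.array(P[n])-now);return q
E
python3 - <<'E'
from an import *
print(m["fx"],m["cx"],m["cy"])
for n,c,a,b in [("w2",312,165,255),("w4",268,125,230),("w4",310,125,230)]:
    im=cv2.imread(f"pics/{n}.png",0)[:,c-4:c+5].mean(1);print(n,c,a,im[a:b].astype(int).tolist())
E
```

```text
371.865392559366 322.0952982733013 239.96614675405598
w2 312 165 [122, 139, 149, 150, 169, 176, 174, 193, 183, 111, 23, 7, 8, 9, 9, 9, 16, 19, 20, 20, 20, 20, 18, 19, 17, 25, 89, 123, 124, 124, 124, 125, 125, 124, 124, 124, 147, 195, 217, 219, 220, 207, 158, 109, 105, 108, 109, 110, 109, 110, 110, 108, 130, 176, 201, 207, 209, 209, 209, 209, 209, 208, 206, 205, 203, 203, 206, 209, 208, 207, 206, 207, 208, 209, 209, 208, 205, 201, 195, 176, 147, 178, 214, 220, 219, 219, 219, 218, 218, 216]
w4 268 125 [171, 162, 147, 125, 101, 78, 65, 58, 55, 52, 45, 31, 15, 8, 11, 11, 10, 11, 11, 10, 11, 11, 11, 10, 10, 8, 16, 66, 111, 125, 125, 125, 124, 124, 125, 125, 125, 125, 125, 125, 125, 125, 124, 125, 124, 123, 124, 124, 134, 141, 142, 141, 130, 111, 107, 112, 114, 114, 114, 115, 111, 118, 188, 229, 231, 231, 231, 231, 231, 231, 231, 231, 231, 231, 231, 230, 231, 231, 231, 231, 231, 231, 231, 231, 231, 231, 231, 231, 231, 231, 231, 231, 231, 231, 231, 228, 211, 183, 141, 118, 124, 124, 128, 173, 212]
w4 310 125 [171, 163, 150, 136, 125, 110, 85, 59, 43, 36, 30, 19, 10, 8, 10, 10, 10, 10, 10, 12, 11, 11, 10, 11, 10, 9, 15, 65, 109, 123, 123, 122, 122, 123, 123, 124, 124, 124, 124, 124, 124, 124, 124, 125, 125, 125, 126, 126, 125, 126, 126, 125, 109, 86, 96, 110, 113, 113, 112, 114, 115, 121, 170, 206, 213, 218, 219, 219, 219, 219, 218, 218, 217, 216, 214, 213, 212, 210, 212, 213, 214, 215, 214, 213, 212, 213, 214, 215, 216, 215, 214, 212, 211, 208, 205, 196, 177, 153, 126, 117, 125, 126, 126, 125, 127]
```

```bash
cat >> an.py <<'E'
ax=np.array([.5695,-.3007]);u=np.array([-np.sin(np.radians(6.8)),np.cos(np.radians(6.8))])
def sy(n,col,row,z): return ((atz(mod(n),[col,row],z)[:2]-ax)@u-.1)*1e3
E
python3 - <<'E'
from an import *
for z in [.06,.065,.07,.075,.08]:
    print(z,"w2 padF,padR,jawF,jawR",[round(sy("w2",328,r,z),1) for r in (180.5,190.5,217.5,244.5)],
     "w4 padF,padR,jawF,jawR",[round(sy("w4",c,r,z),1) for c,r in ((290,138),(290,151.5),(288,186.8),(288,221.5))])
E
```

```text
0.06 w2 padF,padR,jawF,jawR [np.float64(-18.3), np.float64(-24.3), np.float64(-41.0), np.float64(-58.5)] w4 padF,padR,jawF,jawR [np.float64(3.3), np.float64(-2.8), np.float64(-19.3), np.float64(-36.5)]
0.065 w2 padF,padR,jawF,jawR [np.float64(-17.7), np.float64(-23.6), np.float64(-39.9), np.float64(-56.9)] w4 padF,padR,jawF,jawR [np.float64(3.4), np.float64(-2.5), np.float64(-18.6), np.float64(-35.3)]
0.07 w2 padF,padR,jawF,jawR [np.float64(-17.0), np.float64(-22.8), np.float64(-38.7), np.float64(-55.4)] w4 padF,padR,jawF,jawR [np.float64(3.5), np.float64(-2.3), np.float64(-17.9), np.float64(-34.1)]
0.075 w2 padF,padR,jawF,jawR [np.float64(-16.4), np.float64(-22.0), np.float64(-37.6), np.float64(-53.8)] w4 padF,padR,jawF,jawR [np.float64(3.6), np.float64(-2.0), np.float64(-17.2), np.float64(-32.9)]
0.08 w2 padF,padR,jawF,jawR [np.float64(-15.7), np.float64(-21.2), np.float64(-36.4), np.float64(-52.3)] w4 padF,padR,jawF,jawR [np.float64(3.7), np.float64(-1.7), np.float64(-16.4), np.float64(-31.7)]
```

The pad is touching the bottle: its front is about 2.5 mm short of the home position and it is not compressed yet. About 10.5 mm of jaw travel (190°) remains, so I'll turn 160° and re-measure.

Request:
move_arm --jaw '[0.9,0.9,0.9,0.9,0.9,0.9,0.9,0.9,0.9,0.9]' --pt "0.012 -0.0056 0" --pt "0.0093 -0.0093 0" --pt "0.0056 -0.012 0" --pt "0.0012 -0.0131 0" --pt "-0.0034 -0.0127 0" --pt "-0.0076 -0.0108 0" --pt "-0.0108 -0.0076 0" --pt "-0.0127 -0.0034 0" --pt "0 0 0" --pt "0 0 0" --yaw '[0,0,0,0,0,0,0,0,0,0]'

```text
time: 7.25
ee_pos: [0.5735, -0.339, 0.2692]
tcp_rot: [180.0, 0.0, 96.8]
wrist_force: [-1.2, -2.8, 6.0]
opening: 0.0194
grasp_force: 26.3
```

```bash
python3 look.py w5; python3 - <<'E'
from an import *
P["w5"]=now
for y in (-30,-10,5):
    X=ax+u*(.1+y/1e3); p=proj(mod("w5"),np.r_[X,.07]);print(y,np.round(p))
p0=proj(mod("w5"),np.r_[ax+u*.09,.07]);c=int(p0[0])
for c in (c-18,c+16):
    im=cv2.imread("pics/w5.png",0)[:,c-3:c+4].mean(1);print(c,im[30:260].astype(int).tolist())
E
```

```text
7.3 [ 0.5737 -0.339   0.2692] [1.7999e+02 4.0000e-02 9.6860e+01] [-30.6  20.5  13.4  82.9  -0.   52.6] 0.01938260151674654 [ 0.2 -2.6  6.7]
cam [ 0.565 -0.268  0.239] [ 0.03 -0.28 -0.96]
-30 [324.  37.]
-10 [324. -19.]
5 [324. -65.]
305 [109, 84, 65, 59, 59, 58, 58, 58, 58, 59, 60, 59, 59, 58, 58, 59, 60, 76, 102, 114, 114, 114, 114, 114, 113, 113, 113, 114, 113, 112, 113, 113, 114, 114, 115, 115, 115, 115, 116, 116, 116, 116, 115, 114, 114, 113, 114, 113, 112, 115, 134, 146, 148, 171, 197, 207, 207, 207, 208, 207, 207, 207, 207, 207, 206, 206, 205, 206, 206, 205, 206, 206, 206, 206, 207, 207, 208, 207, 208, 208, 208, 207, 206, 206, 205, 205, 205, 204, 204, 203, 204, 203, 204, 204, 205, 204, 204, 204, 205, 205, 206, 206, 206, 206, 206, 206, 206, 206, 206, 206, 206, 206, 206, 207, 207, 208, 207, 207, 207, 206, 206, 206, 189, 126, 58, 52, 55, 57, 62, 72, 75, 91, 107, 108, 109, 111, 113, 114, 114, 114, 115, 114, 114, 114, 115, 114, 114, 114, 114, 115, 114, 114, 114, 114, 114, 114, 114, 114, 113, 110, 102, 96, 99, 105, 113, 123, 138, 151, 155, 156, 154, 154, 153, 152, 151, 151, 151, 152,
[... 685 characters left out ...]
, 194, 195, 172, 145, 143, 145, 151, 157, 157, 157, 157, 158, 157, 158, 158, 157, 157, 157, 164, 169, 169, 169, 168, 167, 168, 186, 198, 199, 199, 200, 202, 202, 204, 205, 188, 125, 58, 54, 56, 56, 61, 72, 68, 85, 106, 109, 109, 110, 111, 112, 113, 113, 113, 113, 113, 113, 113, 114, 113, 114, 113, 113, 114, 114, 113, 113, 114, 112, 100, 84, 74, 86, 118, 141, 148, 151, 153, 153, 153, 154, 153, 153, 153, 152, 153, 151, 150, 150, 150, 150, 151, 151, 152, 154, 157, 157, 157, 155, 154, 153, 152, 152, 151, 151, 151, 151, 150, 150, 151, 151, 151, 150, 150, 149, 151, 151, 152, 152, 151, 150, 150, 150, 152, 152, 148, 141, 137, 139, 140, 141, 139, 139, 138, 139, 138, 138, 137, 136, 136, 136, 135, 134]
```

Request:
move_arm --jaw '[0.9,0.9,0.9,0.5,0.5,0.5,0.5]' --pt "-0.013 0.0012 0" --pt "0 0 0" --pt "0 0 0" --pt "0 0 0" --pt "0 0 0" --pt "0 0 0" --pt "0 0 0" --yaw '[0,0,0,0,0,0,0]'

```text
time: 7.88
ee_pos: [0.5607, -0.3376, 0.268]
tcp_rot: [-180.0, -0.1, 96.9]
wrist_force: [-0.6, -0.1, 0.1]
opening: 0.0425
grasp_force: 0.0
```

Request:
move_arm --jaw '[0.5,0.5,0.5,0.5,0.5,0.5,0.5,0.5]' --pt "0 0 0.02" --pt "0 0 0.025" --pt "0 0 0.025" --pt "0 0.025 0.02" --pt "0 0.03 0" --pt "0 0.03 0" --pt "0 0 0" --pt "0 0 0" --yaw '[0,0,0,0,0,0,0,0]'

```text
time: 8.55
ee_pos: [0.5607, -0.2515, 0.3589]
tcp_rot: [180.0, -0.0, 97.0]
wrist_force: [0.1, -1.0, -0.2]
opening: 0.0427
grasp_force: 0.0
```

```bash
python3 look.py w6 bottle pad_face shaker; python3 - <<'E'
from an import *
im=cv2.imread("pics/w6.png")
P["w6"]=now
p=np.array([proj(mod("w6"),np.r_[ax+u*(.1+y/1e3),.07]) for y in (-30,-10,5)]);print(now,p.round())
x,y=p[1].astype(int);x0=max(x-140,0);y0=max(y-110,0)
c=im[y0:y0+190,x0:x0+280].astype(float);print(x0,y0)
cv2.imwrite("pics/w6c.png",cv2.resize(np.clip(255*(c/255)**.35,0,255).astype(np.uint8),None,fx=2.8,fy=2.8))
E
```

```text
8.6 [ 0.5606 -0.2524  0.3587] [-179.99   -0.     96.95] [-24.2  13.3  14.4  91.1  -0.   58.8] 0.04246837635148113 [0.8 0.7 0.1]
cam [ 0.552 -0.18   0.329] [ 0.03 -0.28 -0.96]
bottle [329. 116.] 0.55 [ 0.5557 -0.1682  0.03  ]
pad_face [331. 152.] 0.6 [ 0.5597 -0.1935  0.055 ]
shaker [327. 157.] 0.57 [ 0.5588 -0.201   0.    ]
[ 0.56043611 -0.25363529  0.35830088] [[327. 205.]
 [327. 176.]
 [328. 154.]]
187 66
```

View pics/w6c.png

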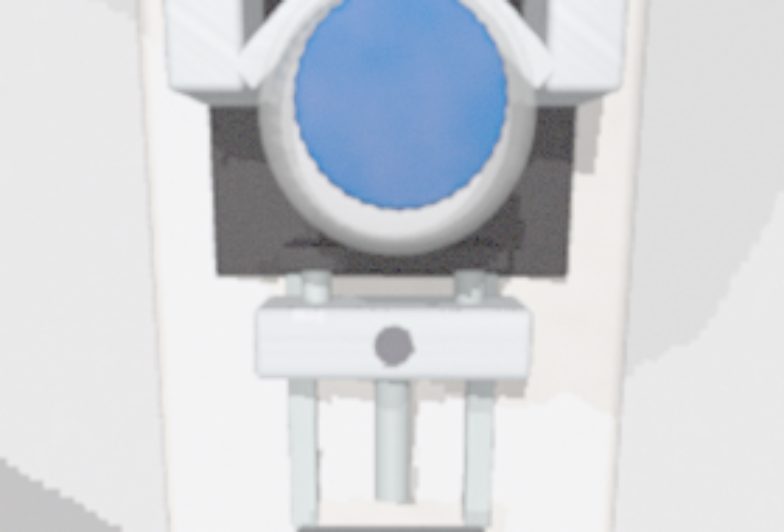

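```bash
python3 - <<'E'
from an import *
P["w6"]=[.5606,-.2524,.3587]
g=cv2.imread("pics/w6.png",0)
for c in (299,300,328,355): print(c,g[145:185,c-2:c+3].mean(1).astype(int).tolist())
for r in (153,161,162,163,164,176,177): print(r,round(sy("w6",327,r,.07),1))
b=proj(mod("w6"),np.r_[ax+u*.134,.06]); print(b)
E
```

```text
299 [51, 40, 28, 20, 17, 16, 12, 8, 5, 15, 20, 22, 22, 23, 22, 22, 21, 44, 91, 112, 113, 112, 126, 164, 183, 183, 183, 179, 163, 130, 108, 155, 202, 219, 223, 217, 210, 208, 206, 206]
300 [57, 48, 35, 24, 17, 15, 11, 8, 5, 13, 18, 19, 21, 23, 23, 22, 21, 44, 89, 110, 111, 109, 117, 155, 179, 179, 179, 178, 163, 130, 108, 155, 203, 219, 222, 217, 211, 208, 206, 206]
328 [183, 182, 181, 179, 166, 141, 109, 81, 66, 55, 49, 36, 18, 9, 9, 10, 9, 6, 8, 29, 89, 120, 121, 120, 120, 118, 98, 74, 75, 92, 106, 149, 188, 203, 208, 210, 196, 142, 75, 62]
355 [61, 53, 44, 32, 20, 11, 7, 6, 6, 9, 10, 11, 10, 11, 10, 9, 11, 32, 67, 84, 85, 85, 85, 86, 103, 116, 123, 143, 153, 129, 106, 148, 189, 203, 210, 210, 210, 209, 208, 205]
153 6.7
161 1.4
162 0.7
163 0.0
164 -0.7
176 -8.8
177 -9.5
[np.float64(327.09996229410206), np.float64(111.13168064896621)]
```

The bottle is home in the V. The pad gap measures about 9.3 mm, so it is compressed about 6.5–7.5 mm. Now I'll go to the lever with the fingers shut.

Request:
move_arm --jaw '[1,1,1,1,1,1,1,1,1,1]' --pt "-0.006 0.036 0.015" --pt "-0.006 0.036 0.015" --pt "-0.006 0.036 0.015" --pt "-0.006 0.036 0" --pt "-0.006 0.036 0" --pt "-0.006 0.036 0" --pt "-0.006 0.036 0" --pt "-0.006 0.036 0" --pt "-0.006 0.036 0" --pt "-0.006 0.036 0" --yaw '[0,0,0,0,0,0,0,0,0,0]'

```text
time: 9.58
ee_pos: [0.5002, 0.108, 0.4037]
tcp_rot: [180.0, 0.0, 96.8]
wrist_force: [0.2, 0.3, -0.0]
opening: 0.0002
grasp_force: 0.0
```

Request:
move_arm --jaw '[1,1,1,1,1,1]' --pt "-0.006 0.036 0" --pt "-0.006 0.036 0" --pt "0 0.02 0" --pt "0 0 0" --pt "0 0 0" --pt "0 0 0" --yaw '[0,0,0,0,0,0]'

```text
time: 10.08
ee_pos: [0.4888, 0.1983, 0.4035]
tcp_rot: [-180.0, 0.0, 96.8]
wrist_force: [0.2, -0.7, -0.2]
opening: -0.0003
grasp_force: 0.0
```

```bash
python3 look.py w7 lever_base lever_hinge lever_grip
```

```text
10.1333 [0.4888 0.198  0.4036] [-1.7998e+02  2.0000e-02  9.6800e+01] [ 22.1   1.9   6.7  94.8  -0.  105.3] -0.00019971037408701614 [-0.6  0.6  0.4]
cam [0.48  0.27  0.373] [ 0.03 -0.28 -0.96]
lever_base [340. 199.] 0.63 [0.5056 0.206  0.    ]
lever_hinge [409. 205.] 0.95 [0.5563 0.2211 0.078 ]
lever_grip [296. 236.] 0.95 [0.4703 0.1998 0.131 ]
```

View pics/w7.png

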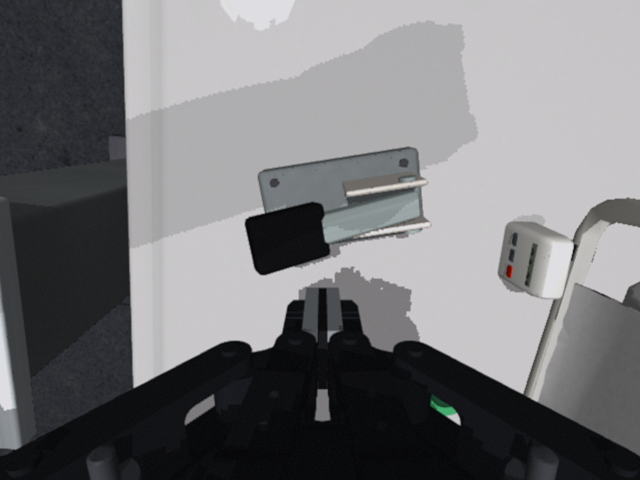

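The wrist view shows the handle centred at (287,238), the hinge at (409,205) and shut fingers at (322,300). The lever yaw is about 13°. I'll move over the handle and press down step by step.

Request:
move_arm --jaw '[1,1,1,1,1,1,1]' --pt "-0.029 -0.001 -0.01" --pt "0 0 -0.03" --pt "0 0 -0.03" --pt "0 0 -0.02" --pt "0 0 -0.015" --pt "0 0 -0.01" --pt "0 0 0" --yaw '[0,0,0,0,0,0,0]'

```text
time: 10.87
ee_pos: [0.4593, 0.1974, 0.2873]
tcp_rot: [-179.9, 0.0, 96.8]
wrist_force: [1.7, -0.9, 3.0]
opening: 0.0002
grasp_force: 1.7
```

Request:
move_arm --jaw '[1,1,1,1,1,1,1]' --pt "0 0 -0.006" --pt "0 0 -0.006" --pt "0 0 -0.006" --pt "0 0 -0.005" --pt "0 0 -0.004" --pt "0 0 0" --pt "0 0 0" --yaw '[0,0,0,0,0,0,0]'

```text
time: 11.45
ee_pos: [0.4596, 0.1979, 0.2634]
tcp_rot: [179.9, -0.0, 96.9]
wrist_force: [-3.6, -0.7, 6.9]
opening: 0.0001
grasp_force: 3.2
```

```bash
python3 look.py w8 lever_hinge lever_grip; python3 - <<'E'
from h import *
save(camera("scene"),"s8")
m=camera_model("scene")
im=cv2.imread("pics/s8.png");c=im[215:385,190:390]
w=cv2.imread("pics/w8.png")[100:340,160:480]
cv2.imwrite("pics/c8.png",np.hstack([cv2.resize(c,(400,340),interpolation=cv2.INTER_CUBIC),cv2.resize(w,(400,340))]))
E
```

```text
11.5 [0.4596 0.1979 0.2635] [ 1.7992e+02 -3.0000e-02  9.6860e+01] [ 23.3  -2.2 -12.9  79.3   0.  106.4] 0.00011174086888490452 [-3.3 -1.7  6.3]
cam [0.451 0.269 0.233] [ 0.03 -0.28 -0.96]
lever_hinge [543. 271.] 0.66 [0.556  0.2219 0.078 ]
```

View pics/c8.png

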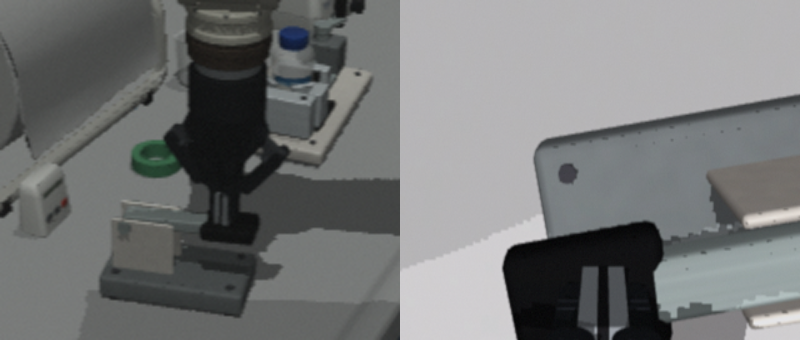

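The fingers are on the handle, which is parallel to the cheek plates, with about 6.5 N on it. I'll press 3 mm further and hold.

Request:
move_arm --jaw '[1,1,1,1,1,1,1,1,1,1]' --pt "0 0 -0.003" --pt "0 0 0" --pt "0 0 0" --pt "0 0 0" --pt "0 0 0" --pt "0 0 0" --pt "0 0 0" --pt "0 0 0" --pt "0 0 0" --pt "0 0 0" --yaw '[0,0,0,0,0,0,0,0,0,0]'

```text
time: 12.48
ee_pos: [0.4597, 0.1979, 0.2607]
tcp_rot: [179.9, -0.0, 96.9]
wrist_force: [-3.8, -0.9, 6.4]
opening: 0.0003
grasp_force: 3.4
```

```bash
python3 - <<'E'
from h import *
o=bot.get_obs();print(o["time"],o["ee_pos"],o["wrist_force"]);print(bot.job_done())
E
```

```text
12.4833 [0.45971847 0.1979293  0.26073842] [-3.77480388 -0.85571106  6.37732752]
the job is handed in; nothing more can be done
None
```

I handed the job in at about 12.5 s, and no verdict came back: by my camera measurements the bottle is home in the V stop with the pad pressed back about 7 mm, and the shut fingers are holding the lever level with about 6.5 N.

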